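# Clamp a slip-casting mould

## Task

Set the long plaster mould upright between the rails of the green mould clamp and push it in under the overhanging head until you feel it bear on the sprung rubber buffer inside, gently, without ramming it. Then take the lever by its grip, squeeze the red release paddle, swing the lever down until it is level and let go, so that the paddle springs out and locks it with the mould clamped. Leave the other pots and tools as they stand.

Things in the scene. Friction and masses are not known exactly. Their poses are not given: they have to be found in the camera images.
- mould_center (a point): Centre (30 mm up) of the loose white plaster mould: a block 60 mm wide (x), 120 mm long (y), 60 mm high (z), 0.35 to 0.7 kg, grey seam across the middle, dark pour hole in the middle of the top. Its ends are alike: either may go first. It goes into the clamp lengthwise, pour hole up.
- clamp: Fixed green C-shaped mould clamp. Origin on the bench under the middle of the mouth (the head's front edge); +y runs into the clamp, +x to its column, z up. Head: x -40 to 84 mm, y 0 to 120, underside z 94, top z 110. Column: x 50 to 84, y 0 to 120. On top, at y 34 to 98, stand the lever's hinge and lock, up to z 215. The -x side below the head is open to y 75, then closed by a thin plate.
- apron (a point): Middle of the loading apron in front of the mouth, on the top of the steel bed (z 12 mm), at clamp x 0, y -70 mm; axes as the clamp. The bed is 110 mm wide (x) and reaches out to clamp y -140 mm. On it two low rails, 12 mm wide, tops at z 20 mm, leave a channel 68 mm wide centred on clamp x 0, from y -140 to +110 mm.
- buffer: Fixed housing at the channel's inner end, 60 mm wide; origin at its foot, clamp y 148 mm. From it a rubber-tipped sprung plunger (13 mm radius, z 42 mm) points out, hidden under the head. Its tip was set anywhere from clamp y 90 to 108 mm and is not measured: feel for it. It yields 14 mm at 1 N/mm, damped, then is solid. Bed friction (2 to 5 N) holds the mould against it once pressed in.
- mouth (a point): Mid-width of the mouth, under the head's front edge, at clamp x 0, y 0, z 53 mm; axes as the clamp. With the mould pressed 2 to 8 mm into the buffer its outer end still stands about 4 to 28 mm outside the mouth, so it can be pushed from behind with closed fingers, the gripper staying in front of or above the head.
- jaw: The clamp's flat jaw under the head, a plate 50 by 64 mm with a rubber face, centred at clamp x 0, y 55 mm; the face is at z 82 mm, 10 mm above the mould's top, when the lever is fully up. The lever drives it down 13 mm; it is sprung and bears on the mould with some 10 N when the lever is down.
- lever (a joint): Lever angle, rad: 0 fully up (57 degrees above level), 1.0 fully down (level, pointing along the clamp's -x). At first 0 to 0.1; friction (2 to 3 N at the grip) keeps it where it is left. From 0.11 on a locking pin blocks it unless the paddle is squeezed in by 7 mm or more; beyond about 0.95, with the paddle let go, the pin springs out and locks it down.
- paddle (a joint): How far the red release paddle is squeezed in towards the grip, in m: 0 out, 0.009 fully in (against the grip). Takes 5 N to start and 9.5 N fully in.
- lever_grip (a point): Middle of the black grip at the lever's free end, 160 mm from the hinge; 18 mm square, 90 mm long along the lever. The red paddle (66 long, 14 high, 6 mm thick) lies alongside on its clamp-+y side, outer face 24 mm from the grip's centre line (15 mm squeezed fully in): together 33 mm wide, 24 squeezed. Pinch both from above along the clamp's y, centred on the squeezed pair.
- lever_hinge (a point): Point on the lever's hinge axis in the middle of the lever, at clamp x 70, y 60, z 150 mm. The axis lies along the clamp's y, so the grip swings in the plane at right angles to it and the fingers may stay upright all the way.
- vase: A bystander: tall white bottle vase, 190 mm. Origin at its middle on the bench.
- gourd: A bystander: grey double-gourd bottle, 130 mm. Origin at its middle on the bench.
- bowl: A bystander: unfired bowl, 124 mm across. Origin at its middle on the bench.
- mug: A bystander: white mug, 90 mm. Origin at its middle on the bench.
- mug2: A bystander: terracotta mug, 85 mm. Origin at its middle on the bench.
- stain: A bystander: small black jar with a green cap, 90 mm. Origin at its middle on the bench.
- mould2: A bystander: another plaster mould, square, 100 by 100 by 55 mm with a black band; not the one to clamp. Origin at its middle on the bench.
- brush: A bystander: a brush lying on the bench.
Not all that is in view belongs to the job. What is shaped like the part that bears mould_center but blue or pink is not meant.

How it is judged:
On the way, in this order (a step that is already met when the one before it is completed fails the run):
1. the mould, upright in the channel, bears on the sprung buffer while the lever is still up (contact force between mould and buffer above 0.8 N and angle between mould_center's own z axis and vertical below 0.05 rad and value of joint lever below 0.2 rad), for 0.2 s.
2. the lever is swung down with the release paddle squeezed (value of joint paddle above 0.005 m and value of joint lever above 0.5 rad), for 0.05 s.
At the end, for the whole second after the job is handed in: Mould flat on the bed (tilt under 0.05 rad), within 7 mm of the channel centre line and 0.1 rad of its direction, at rest, bearing on the buffer (over 0.4 N) and clamped by the jaw (over 3 N); lever down (over 0.93 rad) and locked, paddle sprung out (under 3 mm) (value of joint lever above 0.93 rad and value of joint paddle below 0.003 m and contact force between mould and buffer above 0.4 N and contact force between mould and jaw above 3 N and x of mould_center in the frame of clamp between -0.007 and 0.007 m and z of mould_center in the frame of clamp below 0.046 m and angle between mould_center's own z axis and vertical below 0.05 rad and angle between the y axis of mould_center and the y axis of clamp, either way round below 0.1 rad and linear speed of mould below 0.01 m/s); the robot touches nothing.
It fails at once if the mould is rammed against the buffer (over 20 N) (contact force between mould and buffer above 20 N).
It fails at once if another pot or tool is moved more than 20 mm or knocked over (distance of any of vase, gourd, bowl, mug, mug2, stain, mould2, brush from where it was at the start of the episode above 0.02 m or angle between any of vase, gourd, bowl, mug, mug2, stain, mould2's own z axis and vertical above 0.4 rad).
It also fails if it takes over 72 s, if anything falls off the work surface, if the arm or the gripper's body presses on something with over 40 N, if the wrist force passes 120 N, or if a joint passes its speed limit or range.

## Robot

A 7-joint arm with a two-finger parallel gripper is mounted at the origin on the work surface. World frame = base frame: x ahead of the robot, y to its left, z up, the work surface at z = 0. Lengths are in m, angles in rad, forces in N, time in s.
With the tool pointing down it reaches from about 0.35 to 0.9 m from the base axis. Payload 19.9 kg.
Tool frame: the origin (TCP) lies midway between the tips of the shut fingers; the grasp point (between the pads) lies 19 mm behind it; y points along the fingers, z is the direction in which the jaws open and shut, and the axes are right-handed (so a half turn about y gives the same grasp; the last joint's range is limited). The gripper opens to 85 mm and grips with 20 to 120 N. Pads are 22 mm wide; open, the fingers measure 114 mm over their backs; the gripper's body (76 mm by 85 mm) begins 54 mm behind the grasp point. The pads swing forward as they close: fully open they stand 13 mm farther back than shut.
Start: joints at [-0.042, 0.417, -0.01, 1.614, 0.005, 1.111, -0.053], TCP at [0.625, 0, 0.201] pointing down, gripper open.
Joint ranges: [-2.81, 2.81], [-0.39, 2.02], [-1.27, 1.25], [0.06, 2.57], [-1.19, 4.33], [0.19, 2], [-2.82, 2.82]. Speed limits (rad/s): [1.89, 1.89, 2.39, 2.39, 3.01, 3.01, 3.01].

## Interface

Orientations are given as a 3x3 rotation matrix whose columns are the frame's x, y, z axes.
In Python, from workcell import ctrl gives the robot as it stands. The module is installed in compiled form; this text tells all that it offers.
- The arm moves only by the tool servo_tool, never from a script. Its argument "targets" is a list of rows, each a list of 3 entries, a list of its own where there are three numbers: the closure, from 0 (fully open) to 1 (shut), then the shift along the world's x, y, z in m, then the turn about the world's z in rad. In form: [[grip, [dx, dy, dz], twist], ...]. A call has 1 to 10 rows; each row is the pose to reach, as a shift and turn from the pose commanded when the call began; what a row does not reach only later rows make up. A row lasts 1/10 s, in which the tool goes at most 50 mm and 8.59 degrees, less where a joint would pass 70% of its speed; a pose out of reach is approached as far as the arm can. A call with a gripper value outside its range is refused whole. The fingers move at their own pace and stop on an object; "newtons" is the grip in N (left out, the last holds). Time passes only in rows, so rows that repeat a pose let the fingers close. It gives the time, the measured TCP pose, the force and the opening at its end, in the units of the state.
- ctrl.observe(): the state, without advancing time (a new reading comes with each control period).
- ctrl.read_camera(name): name is "scene" or "side" or "wrist"; returns (picture, depth): 384x512x3 uint8, red, green, blue; 384x512 float32, m along the optical axis (not along the pixel's ray), 0 where there is no reading.
- ctrl.calibration(name): a dict with "fx", "fy", "cx", "cy" (pixels), "k1" (the pictures are not rectified: a ray, as slopes to the right and down, at radius r is drawn at 1 + k1 r^2 times it, then the intrinsics apply), "R" (3x3) and "t" (3): a world point X has camera coordinates R X + t. Camera axes: x right, y down, z forward; pixel columns grow to the right and rows downward; lengths in m; the calibration is good to about 2 mm. A picture is of the moment at which its call begins: read the wrist's pose just before it. calibration takes no time and is no camera call; for the wrist camera it gives the pose at the moment of the call.
- ctrl.finish_job(): hands the job in, once; it reports no verdict.
The state is a dict: "clock": time; "joint_pos": joint angles; "qd": joint speeds; "effort": joint torques, N m; "eef_pos": TCP position; "ee_rot": TCP orientation; "ft_force": force on the tool from outside, world axes, zero at the start; "torque": the same for the moment, N m; "opening": opening from 0.0 (shut) to 1.0 (fully open).
Only numpy, scipy, OpenCV 4.12 (cv2) and the standard library are available. Lean on these libraries where they do the work, as an engineer would, in place of code of your own. Each camera call takes 0.05 s, during which the arm holds its last target.

## Working session

There is one attempt and no reset: what is moved stays moved. The work goes in short steps, Python scripts to look and compute and a tool call to move; the robot and the scene stay as the last step left them, time stands still between calls to the robot, and variables do not carry over. Pictures are saved under pics/ and viewed, and the job is handed in when it is done.

Besides the shell and the picture viewer there is one more tool, called after "Request:" by a JSON object that holds its "api" and its "payload". servo_tool: Moves the arm, as the interface text tells. Its arguments: {"type":"object","properties":{"targets":{"type":"array","items":{"type":"array"}},"newtons":{"type":"number"}},"required":["targets"]}

```bash
mkdir -p pics
cat > h.py <<'E'
import numpy as np, cv2
from workcell import ctrl
def K(c): return np.array([[c['fx'],0,c['cx']],[0,c['fy'],c['cy']],[0,0,1.]])
def cloud(name,save=None):
    c=ctrl.calibration(name); im,d=ctrl.read_camera(name)
    if save: cv2.imwrite('pics/'+save,cv2.cvtColor(im,cv2.COLOR_RGB2BGR))
    h,w=d.shape; u,v=np.meshgrid(np.arange(w),np.arange(h))
    p=np.stack([u,v],-1).reshape(-1,1,2).astype(float)
    # k1 model: r^2 only
    s=cv2.undistortPoints(p,K(c),np.array([c['k1'],0,0,0.])).reshape(h,w,2)
    X=np.dstack([s[...,0]*d,s[...,1]*d,d])
    W=(X-np.array(c['t']))@np.array(c['R'])
    W[d==0]=np.nan
    return im,d,W
def proj(name,P):
    c=ctrl.calibration(name); R=np.array(c['R']);r,_=cv2.Rodrigues(R)
    return cv2.projectPoints(np.array(P,float).reshape(-1,1,3),r,np.array(c['t'],float),K(c),np.array([c['k1'],0,0,0.]))[0].reshape(-1,2)
E
python3 - <<'E'
from h import *
o=ctrl.observe();print({k:np.round(v,3).tolist() for k,v in o.items()})
for n in ['scene','side','wrist']:
    im,d,W=cloud(n,n+'0.png'); np.savez('pics/'+n+'0.npz',im=im,d=d,W=W)
    c=ctrl.calibration(n);print(n,{k:np.round(v,3).tolist() for k,v in c.items()})
E
```

```text
{'clock': 0.0, 'joint_pos': [-0.042, 0.418, -0.01, 1.614, 0.005, 1.111, -0.053], 'qd': [0.002, -0.001, -0.001, -0.002, 0.002, -0.001, 0.0], 'effort': [0.0, -86.444, 0.679, -43.49, 0.019, 0.007, 0.0], 'eef_pos': [0.625, 0.0, 0.201], 'ee_rot': [[-0.0, -0.001, 1.0], [-1.0, -0.0, -0.0], [0.0, -1.0, -0.001]], 'ft_force': [0.125, 0.301, 0.853], 'torque': [-0.036, 0.045, -0.016], 'opening': 0.999}
scene {'fx': 424.642, 'fy': 424.642, 'cx': 252.956, 'cy': 189.552, 'k1': 0.039, 'R': [[-0.345, 0.938, 0.013], [0.771, 0.291, -0.567], [-0.536, -0.186, -0.824]], 't': [0.283, -0.288, 1.943]}
side {'fx': 421.502, 'fy': 421.502, 'cx': 259.896, 'cy': 188.058, 'k1': -0.121, 'R': [[-0.984, -0.174, 0.02], [-0.108, 0.512, -0.852], [0.138, -0.841, -0.523]], 't': [0.533, 0.257, 1.368]}
wrist {'fx': 327.033, 'fy': 327.033, 'cx': 248.066, 'cy': 196.413, 'k1': -0.066, 'R': [[1.0, 0.0, 0.001], [-0.0, -0.951, 0.311], [0.001, -0.311, -0.951]], 't': [-0.626, -0.04, 0.38]}
```

View pics/scene0.png

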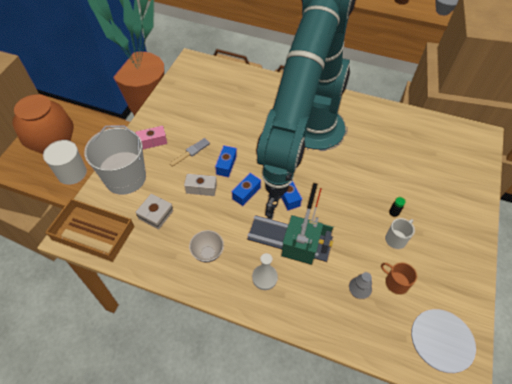

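View pics/side0.png

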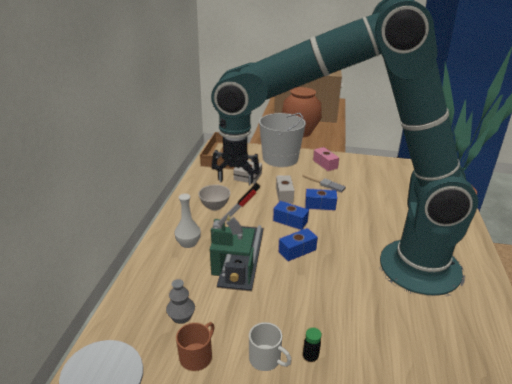

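View pics/wrist0.png

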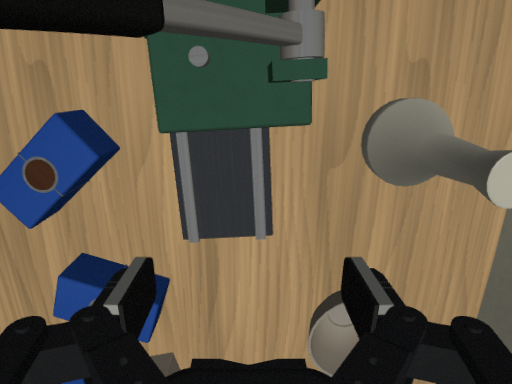

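The scene view shows the white long mould at about (200,184), away from the clamp at (305,238). The square mould2 with the black band is at (154,210), and the blue and pink ones are decoys. In the wrist view the clamp's head front edge is at row ~128 and the apron rails lie below it. The lever is upper left.

```bash
python3 - <<'E'
from h import *
z=np.load('pics/wrist0.npz');W=z['W'];im=z['im'].astype(int)
z2=np.load('pics/scene0.npz');Ws=z2['W'];ims=z2['im'].astype(int)
# head top from wrist
g=(im[...,1]>im[...,0]+15)&(im[...,1]>im[...,2]+5)
m=g&(abs(W[...,2]-.11)<.008)
P=W[m];print('head n',len(P),np.nanmedian(P[:,2]),P.min(0),P.max(0))
r=cv2.minAreaRect(P[:,:2].astype(np.float32)*1000);print('headrect',r)
# front edge: per column max row
vs,us=np.where(m)
pts=[]
for u in range(170,300,2):
    v=vs[us==u]
    if len(v):pts.append(W[v.max(),u])
pts=np.array(pts);print(np.polyfit(pts[:,0],pts[:,1],1),pts[0],pts[-1])
# side left edge
pts=[]
for v in range(45,125,3):
    u=us[vs==v]
    if len(u):pts.append(W[v,u.min()])
pts=np.array(pts);print('left',np.polyfit(pts[:,1],pts[:,0],1),pts[0],pts[-1])
# bed slice
for v in (160,190,220):
    row=W[v,165:285]; print(v,[(165+i,*np.round(row[i]*1000,0).astype(int)) for i in range(0,120,3) if np.isfinite(row[i,0])])
# white mould from scene
for (u,v) in [(200,184),(189,179),(213,181),(188,190),(212,191)]:
    print(u,v,Ws[v,u],ims[v,u])
E
python3 - <<'E'
import cv2
a=cv2.imread('pics/scene0.png')[110:300,150:350];cv2.imwrite('pics/s0c.png',cv2.resize(a,None,fx=4,fy=4)[:600,:800])
a=cv2.imread('pics/side0.png')[160:310,160:360];cv2.imwrite('pics/d0c.png',cv2.resize(a,None,fx=4,fy=4))
E
```

```text
head n 12778 0.11006166979167117 [0.54992422 0.04809555 0.10630809] [0.67518279 0.14413106 0.11737584]
headrect ((612.246826171875, 97.7778549194336), (122.57902526855469, 93.83795166015625), 3.3347971439361572)
[0.0561904  0.01699193] [0.56287039 0.04833434 0.10910065] [0.66546489 0.05449733 0.10858523]
left [-0.05852102  0.55730163] [0.55051197 0.11363031 0.10974522] [0.55369918 0.05554008 0.10910321]
160 [(165, np.int64(529), np.int64(3), np.int64(0)), (168, np.int64(533), np.int64(3), np.int64(0)), (171, np.int64(536), np.int64(3), np.int64(0)), (174, np.int64(543), np.int64(6), np.int64(13)), (177, np.int64(545), np.int64(5), np.int64(11)), (180, np.int64(551), np.int64(7), np.int64(20)), (183, np.int64(554), np.int64(7), np.int64(20)), (186, np.int64(557), np.int64(7), np.int64(20)), (189, np.int64(561), np.int64(7), np.int64(20)), (192, np.int64(563), np.int64(5), np.int64(13)), (195, np.int64(566), np.int64(5), np.int64(12)), (198, np.int64(569), np.int64(5), np.int64(11)), (201, np.int64(573), np.int64(5), np.int64(12)), (204, np.int64(576), np.int64(5), np.int64(13)), (207,
[... 4939 characters left out ...]
1, np.int64(641), np.int64(-64), np.int64(20)), (264, np.int64(644), np.int64(-64), np.int64(21)), (267, np.int64(648), np.int64(-67), np.int64(12)), (270, np.int64(652), np.int64(-67), np.int64(12)), (273, np.int64(656), np.int64(-72), np.int64(2)), (276, np.int64(660), np.int64(-72), np.int64(0)), (279, np.int64(664), np.int64(-72), np.int64(0)), (282, np.int64(667), np.int64(-72), np.int64(1))]
200 184 [ 0.51861884 -0.3338411   0.06376722] [151 147 145]
189 179 [ 0.50830945 -0.38689088  0.05809494] [181 173 165]
213 181 [ 0.48684894 -0.29192916  0.06334426] [182 174 166]
188 190 [ 0.54553644 -0.37644771  0.03670223] [122 112 102]
212 191 [ 0.51749295 -0.28479604  0.03870696] [123 114 104]
```

View pics/s0c.png

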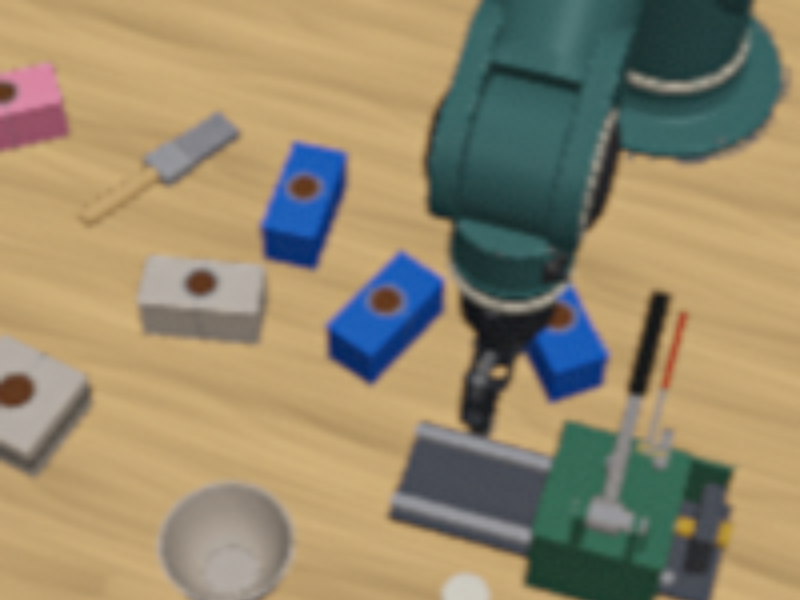

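View pics/d0c.png

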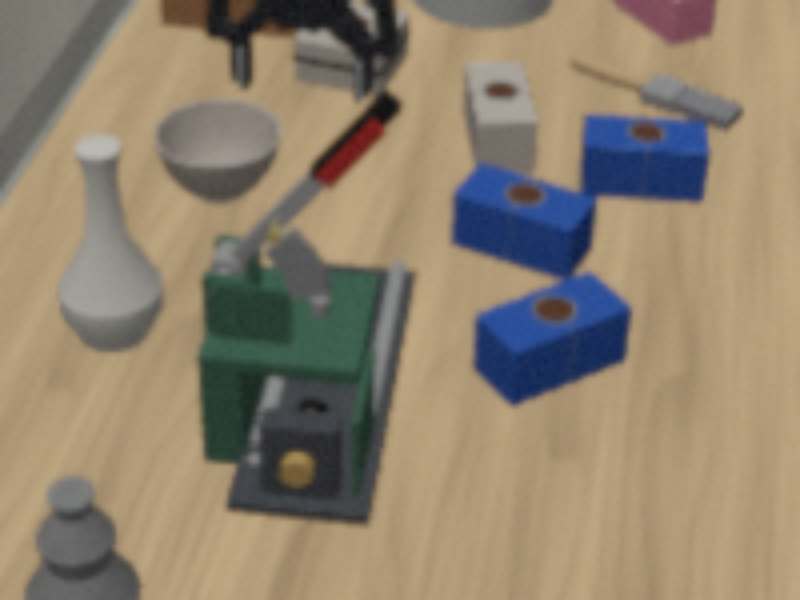

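Run:
```python
from h import *
z2=np.load('pics/scene0.npz');W=z2['W'];
z3=np.load('pics/side0.npz');Wd=z3['W']
for n,W,box in (('scene',W,(176,170,225,200)),('side',Wd,(270,168,300,210))):
    S=W[box[1]:box[3],box[0]:box[2]].reshape(-1,3);S=S[np.isfinite(S[:,0])]
    T=S[(S[:,2]>.05)&(S[:,2]<.07)]
    A=S[(S[:,2]>.012)&(S[:,2]<.07)]
    print(n,len(T),np.median(T[:,2]),cv2.minAreaRect((T[:,:2]*1000).astype(np.float32)),cv2.minAreaRect((A[:,:2]*1000).astype(np.float32)))
# arm extents near wrist
S=np.vstack([Wd.reshape(-1,3),z2['W'].reshape(-1,3)]);S=S[np.isfinite(S[:,0])]
for a in np.arange(.18,.6,.03):
    Q=S[(S[:,2]>a)&(S[:,2]<a+.03)&(S[:,0]>.3)&(S[:,0]<.8)&(abs(S[:,1])<.098)]
    if len(Q):print(round(a,2),len(Q),np.round(np.percentile(Q[:,0],[1,99]),3),np.round(np.percentile(Q[:,1],[1,99]),3))
```

```text
scene 412 0.06062711439789581 ((502.0851745605469, -343.7256164550781), (67.79904174804688, 120.51880645751953), 15.432812690734863) ((476.15264892578125, -336.316650390625), (116.77108001708984, 147.13311767578125), 14.237689971923828)
side 411 0.05812966988900804 ((489.20074462890625, -276.01263427734375), (95.33972930908203, 252.48843383789062), 7.421681880950928) ((489.20074462890625, -276.01263427734375), (95.33972930908203, 252.48843383789062), 7.421681880950928)
0.18 159 [0.769 0.8  ] [0.011 0.052]
0.24 86 [0.57  0.682] [-0.006  0.098]
0.27 181 [0.554 0.7  ] [-0.012  0.097]
0.3 395 [0.554 0.7  ] [-0.016  0.023]
0.33 414 [0.558 0.695] [-0.016  0.034]
0.36 356 [0.59  0.664] [-0.034  0.041]
0.39 257 [0.59  0.664] [-0.024  0.047]
0.42 501 [0.58  0.674] [-0.041  0.05 ]
0.45 465 [0.582 0.672] [-0.037  0.05 ]
0.48 437 [0.574 0.675] [-0.032  0.062]
0.51 681 [0.535 0.683] [-0.046  0.068]
0.54 1261 [0.478 0.682] [-0.059  0.067]
0.57 2090 [0.421 0.671] [-0.052  0.06 ]
```

Request:
{"api": "servo_tool", "payload": {"targets": [[0,[-0.015,-0.043,0.01],0.04],[0,[-0.03,-0.085,0.02],0.07],[0,[-0.045,-0.128,0.03],0.1],[0,[-0.06,-0.171,0.04],0.14],[0,[-0.075,-0.214,0.04],0.17],[0,[-0.09,-0.256,0.04],0.2],[0,[-0.105,-0.3,0.04],0.23],[0,[-0.125,-0.34,0.04],0.25],[0,[-0.125,-0.34,0.04],0.25],[0,[-0.125,-0.34,0.04],0.25]]}}

```text
clock: 1.15
eef_pos: [0.4993, -0.3408, 0.2411]
ee_rot: [[0.245, -0.001, 0.969], [-0.969, 0.0, 0.245], [-0.0, -1.0, -0.001]]
ft_force: [0.7, 0.2, -0.5]
opening: 1.003
```

Run:
```python
from h import *
o=ctrl.observe();print(o['clock'],o['eef_pos'],o['qd'].round(3) if hasattr(o['qd'],'round') else o['qd'])
im,d,W=cloud('wrist','w1.png');np.savez('pics/w1.npz',im=im,W=W)
m=(W[...,2]>.055)&(W[...,2]<.065)&(np.hypot(W[...,0]-.5,W[...,1]+.342)<.09)&(im.min(-1)>90)
n,l,s,c=cv2.connectedComponentsWithStats(m.astype(np.uint8))
k=1+np.argmax(s[1:,4]);Q=W[l==k];print(s[k],np.median(Q[:,2]),cv2.minAreaRect((Q[:,:2]*1000).astype(np.float32)))
```

```text
1.15 [ 0.49927324 -0.34082917  0.24106545] [-0.035 -0.005 -0.027  0.001 -0.002 -0.    -0.011]
[ 223  113   54  105 4523] 0.060175151953554884 ((502.6253967285156, -342.0090637207031), (57.69807434082031, 118.03712463378906), 14.261573791503906)
```

View pics/w1.png

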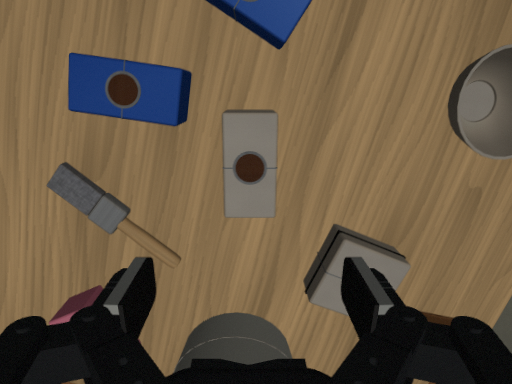

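Wrist view: the white mould with its dark pour hole at (250,168), and the edges at 223–277 × 112–217. It measures 58×118 mm, which agrees with the sizes given. Descending.

Request:
{"api": "servo_tool", "payload": {"targets": [[0,[0.0025,-0.002,-0.045],0],[0,[0.0025,-0.002,-0.09],0],[0,[0.0025,-0.002,-0.135],0],[0,[0.0025,-0.002,-0.175],0],[0,[0.0025,-0.002,-0.2],0],[0,[0.0025,-0.002,-0.214],0],[0,[0.0025,-0.002,-0.214],0],[0.4,[0.0025,-0.002,-0.214],0],[0.6,[0.0025,-0.002,-0.214],0],[0.6,[0.0025,-0.002,-0.214],0]], "newtons": 40}}

```text
clock: 2.2
eef_pos: [0.5032, -0.3423, 0.0287]
ee_rot: [[0.247, 0.002, 0.969], [-0.969, -0.001, 0.247], [0.001, -1.0, 0.001]]
ft_force: [-0.0, -0.5, 0.0]
opening: 0.515
```

Request:
{"api": "servo_tool", "payload": {"targets": [[0.8,[0,0,0],0],[0.8,[0,0,0],0],[0.8,[0,0,0],0],[0.8,[0,0,0.02],0],[0.8,[0,0,0.05],0],[0.8,[0,0,0.09],0],[0.8,[0,0,0.12],0],[0.8,[0,0,0.12],0],[0.8,[0,0,0.12],0]]}}

```text
clock: 3.1
eef_pos: [0.5028, -0.3422, 0.1484]
ee_rot: [[0.247, 0.002, 0.969], [-0.969, -0.001, 0.247], [0.001, -1.0, 0.001]]
ft_force: [0.4, -0.2, -0.4]
opening: 0.202
```

Run:
```python
from h import *
o=ctrl.observe();print(o['clock'],o['eef_pos'],o['ft_force'],o['opening'])
im,d,W=cloud('wrist','w2.png')
```

```text
3.1 [ 0.50277112 -0.34218698  0.14836207] [ 0.41641243 -0.24739448 -0.42254308] 0.20152662297990573
```

View pics/w2.png

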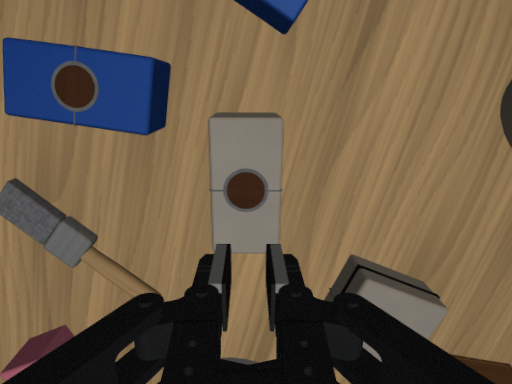

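Run:
```python
from h import *
o=ctrl.observe();p=o['eef_pos'];print(o['clock'],p)
im,d,W=cloud('wrist');np.savez('pics/w2.npz',im=im,W=W)
m=(W[...,2]>.05)&(W[...,2]<.07)&(np.hypot(W[...,0]-.5,W[...,1]+.342)<.12)&(im.min(-1)>80)
n,l,s,c=cv2.connectedComponentsWithStats(m.astype(np.uint8))
k=1+np.argmax(s[1:,4]);Q=W[l==k];print(s[k],np.median(Q[:,2]),cv2.minAreaRect((Q[:,:2]*1000).astype(np.float32)))
print(proj('wrist',[p,p+[0,0,.02],p-[0,0,.09]]),W[190,225],W[280,220],W[245,222],W[260,250])
```

```text
3.15 [ 0.50233389 -0.34187532  0.14733205]
[ 209  118   75  137 8113] 0.06017213220107686 ((502.5450134277344, -341.9432067871094), (60.12666702270508, 118.83016204833984), 14.383577346801758)
[[246.55784292 235.89642778]
 [246.41233829 252.23697523]
 [246.96615977 190.26811593]] [ 0.48472583 -0.3453616   0.0611115 ] [ 0.49010976 -0.33317266  0.21231565] [ 0.48874328 -0.33353915  0.18277575] [ 0.52978045 -0.43573707  0.00111124]
```

Run:
```python
from h import *
z=np.load('pics/w2.npz');W=z['W'];im=z['im']
for v in range(232,300,4):
    print(v,[(u,*np.round(W[v,u]*1000).astype(int).tolist()) for u in (214,218,222,226,230)] )
im,d,S=cloud('side','d2.png'); cv2.imwrite('pics/d2c.png',cv2.resize(im[100:220,220:340,::-1],None,fx=5,fy=5))
o=ctrl.observe();print(proj('side',[o['eef_pos']])-[220,100])
```

```text
232 [(214, 484, -386, 59), (218, 487, -385, 59), (222, 491, -384, 60), (226, 494, -383, 60), (230, 498, -382, 60)]
236 [(214, 485, -390, 59), (218, 488, -388, 61), (222, 492, -387, 60), (226, 495, -386, 60), (230, 498, -385, 60)]
240 [(214, 486, -393, 59), (218, 489, -392, 61), (222, 492, -391, 60), (226, 496, -391, 59), (230, 499, -389, 60)]
244 [(214, 487, -396, 60), (218, 487, -334, 181), (222, 489, -334, 182), (226, 490, -333, 183), (230, 492, -333, 181)]
248 [(214, 487, -401, 60), (218, 487, -334, 185), (222, 489, -334, 185), (226, 491, -333, 186), (230, 493, -334, 184)]
252 [(214, 488, -404, 60), (218, 488, -334, 189), (222, 489, -333, 190), (226, 491, -333, 189), (230, -9223372036854775808, -9223372036854775808, -9223372036854775808)]
256 [(214, 486, -334, 194), (218, 488, -334, 192), (222, 490, -334, 193), (226, 491, -333, 194), (230, 493, -337, 186)]
260 [(214, 486, -334, 197), (218, -9223372036854775808, -9223372036854775808, -9223372036854775808), (222, 490, -334, 195), (226, 491, -333, 197), (230, 494, -339, 186)]
264 [(214, 487, -334, 200), (218, 488, -334, 200), (222, 4
[... 407 characters left out ...]
6, -346, 188)]
280 [(214, 488, -333, 213), (218, 489, -334, 212), (222, 491, -333, 212), (226, 492, -333, 211), (230, 496, -347, 189)]
284 [(214, 488, -334, 215), (218, 490, -334, 214), (222, 491, -334, 214), (226, 493, -335, 211), (230, 497, -350, 188)]
288 [(214, 488, -332, 220), (218, 490, -335, 215), (222, 491, -335, 214), (226, 493, -336, 213), (230, 497, -351, 189)]
292 [(214, 489, -332, 222), (218, 490, -332, 222), (222, 492, -337, 214), (226, 493, -337, 214), (230, 497, -352, 191)]
296 [(214, 489, -332, 224), (218, 490, -332, 225), (222, 492, -339, 214), (226, 494, -338, 214), (230, 519, -487, 1)]
[[65.80765087 63.33362943]]<stdin>:4: RuntimeWarning: invalid value encountered in cast
```

View pics/d2c.png

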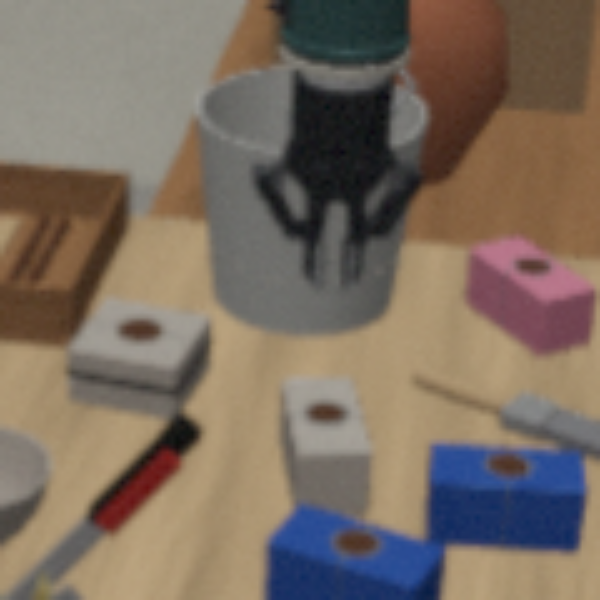

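The fingers passed above the mould, which has not moved. The measured fingertips sit about 32 mm behind the reported TCP. I'll open the gripper and measure the open-tip height before going lower.

Request:
{"api": "servo_tool", "payload": {"targets": [[0.2,[0,0,-0.03],0],[0,[0,0,-0.06],0],[0,[0,0,-0.07],0],[0,[0,0,-0.07],0],[0,[0,0,-0.07],0],[0,[0,0,-0.07],0]]}}

```text
clock: 3.85
eef_pos: [0.5032, -0.3424, 0.0787]
ee_rot: [[0.247, 0.002, 0.969], [-0.969, -0.001, 0.247], [0.001, -1.0, 0.001]]
ft_force: [0.0, 0.5, 0.3]
opening: 1.003
```

Run:
```python
from h import *
o=ctrl.observe();p=o['eef_pos'];print(o['clock'],p,o['opening'])
im,d,W=cloud('wrist','w3.png');np.savez('pics/w3.npz',im=im,W=W)
for v in range(235,300,4):
    r=W[v]; ok=(r[:,2]>p[2]-.01)&(r[:,2]>.07)
    us=np.where(ok)[0]
    print(v, [(u,*np.round(r[u]*1000).astype(int).tolist()) for u in us[::max(1,len(us)//6)]] if len(us) else '')
```

```text
3.85 [ 0.50315864 -0.34243739  0.07869071] 1.002553309198664
235 
239 
243 
247 
251 
255 
259 [(np.int64(134), 454, -342, 129), (np.int64(140), 456, -342, 128), (np.int64(146), 459, -342, 128), (np.int64(152), 460, -344, 123), (np.int64(349), 543, -320, 128), (np.int64(355), 545, -320, 128), (np.int64(361), 548, -319, 127)]
263 [(np.int64(131), 454, -343, 132), (np.int64(138), 457, -342, 132), (np.int64(145), 460, -341, 132), (np.int64(152), 461, -346, 123), (np.int64(350), 543, -321, 131), (np.int64(357), 545, -319, 132), (np.int64(364), 548, -319, 132)]
267 [(np.int64(128), 454, -342, 136), (np.int64(136), 457, -342, 135), (np.int64(144), 460, -342, 133), (np.int64(152), 461, -348, 123), (np.int64(349), 544, -323, 129), (np.int64(357), 544, -320, 134), (np.int64(365), 548, -320, 134)]
271 [(np.int64(118), 449, -348, 131), (np.int64(130), 455, -342, 138), (np.int64(142), 460, -341, 138), (np.int64(343), 545, -329, 123), (np.int64(355), 543, -321, 137), (np.int64(367), 548, -320, 137)]
275 [(np.int64(114), 448, -349, 134), (np.int64(127), 455, -342, 141), (np.int64(140), 460, -342, 
[... 818 characters left out ...]
nt64(391), 556, -321, 144)]
291 [(np.int64(101), 447, -349, 145), (np.int64(119), 456, -342, 152), (np.int64(137), 461, -347, 144), (np.int64(155), 465, -359, 125), (np.int64(357), 544, -326, 142), (np.int64(375), 546, -320, 151), (np.int64(393), 555, -321, 147)]
295 [(np.int64(99), 448, -349, 148), (np.int64(118), 457, -342, 154), (np.int64(137), 461, -347, 145), (np.int64(341), 547, -340, 125), (np.int64(360), 544, -326, 146), (np.int64(379), 546, -320, 154)]
299 [(np.int64(96), 448, -349, 151), (np.int64(115), 456, -343, 156), (np.int64(135), 461, -347, 148), (np.int64(154), 465, -362, 126), (np.int64(360), 544, -327, 147), (np.int64(379), 545, -320, 157), (np.int64(398), 555, -321, 151)]
```

View pics/w3.png

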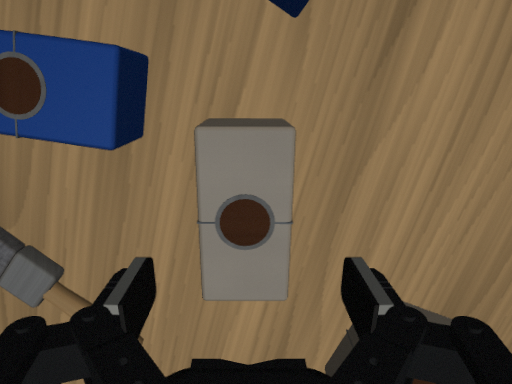

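Open tips are at z≈0.122 with TCP at 0.079, so the real tips sit 44 mm (open) or 31 mm (shut) behind the reported TCP. From here on I'll allow for that.

Request:
{"api": "servo_tool", "payload": {"targets": [[0,[0,0,-0.03],0],[0,[0,0,-0.055],0],[0,[0,0,-0.075],0],[0,[0,0,-0.083],0],[0,[0,0,-0.088],0],[0,[0,0,-0.088],0]]}}

```text
clock: 4.5
eef_pos: [0.5028, -0.3422, -0.0102]
ee_rot: [[0.247, 0.0, 0.969], [-0.969, -0.0, 0.247], [0.0, -1.0, 0.0]]
ft_force: [-0.6, -1.0, 0.1]
opening: 0.999
```

Request:
{"api": "servo_tool", "payload": {"targets": [[0.5,[0,0,0],0],[0.5,[0,0,0],0],[0.5,[0,0,0],0],[0.5,[0,0,0],0]]}}

```text
clock: 4.9
eef_pos: [0.5026, -0.3425, -0.0096]
ee_rot: [[0.247, 0.001, 0.969], [-0.969, -0.001, 0.247], [0.001, -1.0, 0.0]]
ft_force: [-2.7, 0.5, 7.5]
opening: 0.7
```

Request:
{"api": "servo_tool", "payload": {"targets": [[0.5,[0,0,0.02],0],[0.5,[0,0,0.05],0],[0.5,[0,0,0.09],0],[0.5,[0.005,0.02,0.12],-0.02],[0.5,[0.017,0.055,0.12],-0.04],[0.5,[0.029,0.095,0.12],-0.06],[0.5,[0.041,0.135,0.12],-0.09],[0.5,[0.053,0.175,0.12],-0.12],[0.5,[0.065,0.215,0.12],-0.15],[0.5,[0.077,0.255,0.12],-0.17]]}}

```text
clock: 5.9
eef_pos: [0.5794, -0.0853, 0.1095]
ee_rot: [[0.079, -0.0, 0.997], [-0.997, -0.0, 0.079], [0.0, -1.0, -0.0]]
ft_force: [1.3, -0.3, -5.1]
opening: 0.693
```

Request:
{"api": "servo_tool", "payload": {"targets": [[0.5,[0.01,0.035,-0.01],-0.012],[0.5,[0.016,0.055,-0.03],-0.022],[0.5,[0.018,0.062,-0.05],-0.022],[0.5,[0.018,0.062,-0.06],-0.022],[0.5,[0.018,0.062,-0.06],-0.022],[0.5,[0.018,0.062,-0.06],-0.022]]}}

```text
clock: 6.5
eef_pos: [0.5976, -0.0262, 0.05]
ee_rot: [[0.057, 0.0, 0.998], [-0.998, -0.0, 0.057], [0.0, -1.0, 0.0]]
ft_force: [-0.2, 0.3, -5.9]
opening: 0.694
```

Run:
```python
from h import *
o=ctrl.observe();p=o['eef_pos'];print(o['clock'],p,o['opening'],o['ft_force'],o['ee_rot'][:,2])
im,d,W=cloud('wrist','w4.png');np.savez('pics/w4.npz',im=im,W=W)
```

```text
6.5 [ 0.59757733 -0.02617437  0.05003963] 0.6943503228297869 [-0.15605995  0.29806688 -5.85465756] [9.98395301e-01 5.66282195e-02 2.59828767e-04]
```

View pics/w4.png

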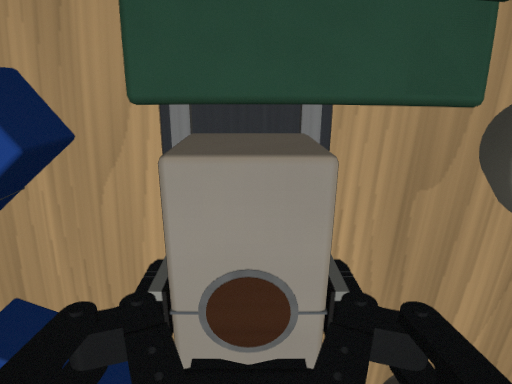

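Run:
```python
from h import *
z=np.load('pics/w4.npz');W=z['W'];im=z['im']
a=.057;ax=np.array([np.cos(a),np.sin(a)]);ay=np.array([-np.sin(a),np.cos(a)]);O=np.array([.594,.050])
L=np.dstack([(W[...,:2]-O)@ax,(W[...,:2]-O)@ay,W[...,2]])*1000
for v in (110,120,130):
    print(v,[(u,*np.round(L[v,u],1).tolist()) for u in list(range(158,194,2))+list(range(298,336,2))])
T=L[(abs(L[...,2]-119)<5)&(L[...,1]<-10)&(im.min(-1)>90)];print(np.median(T[:,2]),cv2.minAreaRect(T[:,:2].astype(np.float32)))
for v in (180,220,260):
    us=[u for u in range(130,370) if abs(L[v,u,2]-119)<4];print(v,us[0],L[v,us[0]],us[-1],L[v,us[-1]])
m=(abs(L[...,2]-110)<4)&(im[...,1].astype(int)>im[...,0]+10)
H=L[m];print('head',np.percentile(H,[0.2,99.8],axis=0))
```

```text
110 [(158, -59.5, -8.3, 0.3), (160, -54.9, -7.6, 12.9), (162, -53.6, -7.6, 13.2), (164, -52.6, -7.7, 11.8), (166, nan, nan, nan), (168, -50.0, -7.7, 12.4), (170, -47.1, -7.3, 19.1), (172, -45.6, -7.3, 20.4), (174, -44.5, -7.3, 20.0), (176, -43.2, -7.3, 20.2), (178, -42.1, -7.3, 20.1), (180, -40.6, -7.3, 21.3), (182, -39.6, -7.3, 20.3), (184, -38.4, -7.3, 20.3), (186, -37.3, -7.4, 19.7), (188, -36.0, -7.3, 20.3), (190, -35.3, -7.5, 17.0), (192, -34.7, -7.8, 13.1), (298, 31.4, -7.8, 13.5), (300, 32.4, -7.7, 14.5), (302, 33.0, -7.5, 18.9), (304, 33.9, -7.4, 20.5), (306, 35.2, -7.4, 20.3), (308, 36.5, -7.4, 19.4), (310, 37.5, -7.3, 20.6), (312, 38.6, -7.3, 21.2), (314, 39.9, -7.3, 21.0), (316, 41.2, -7.3, 20.6), (318, 42.5, -7.3, 20.3), (320, 43.5, -7.3, 21.3), (322, 46.5, -7.7, 12.9), (324, 48.0, -7.8, 12.0), (326, 49.4, -7.8, 11.2), (328, 50.3, -7.7, 13.1), (330, 51.6, -7.7, 12.8), (332, 53.3, -7.8, 11.0), (334, 57.2, -8.3, 0.9)]
120 [(158, -60.3, -14.9, -0.5), (160, -55.9, -14.0, 10.7), (162, -54.4, -13.9, 11.5), (164, -53.0, -13.9, 12.1), (166, -52.0, -14.0, 11.2), (168, -50.8, -14.0
[... 1598 characters left out ...]
0), (320, 46.3, -20.3, 11.8), (322, 47.5, -20.3, 11.9), (324, 48.7, -20.2, 12.3), (326, 50.1, -20.2, 12.1), (328, 51.6, -20.3, 11.0), (330, 52.8, -20.3, 11.4), (332, 57.1, -21.6, -0.1), (334, 58.4, -21.6, -0.0)]
119.68207756106591 ((-0.013641357421875, -59.93720626831055), (71.2939453125, 87.7940902709961), 0.2870251536369324)
180 159 [-29.91622242 -24.77572734 116.71531373] 336 [ 29.09823038 -24.23244836 118.87542343]
220 163 [-29.13061414 -38.38961362 118.91488482] 333 [ 29.7317737  -39.15360194 117.18996207]
260 166 [-29.56644317 -54.24824936 118.2379391 ] 329 [ 29.11651318 -53.94181225 118.90991366]
head [[-40.29998205  -0.20189085 107.36075637]
 [ 81.09229675  32.87580018 112.09082168]]
```

Channel centre is 1 mm to −x of the held mould's centre line. I'll shift 1 mm and lower to the bed.

Request:
{"api": "servo_tool", "payload": {"targets": [[0.5,[-0.001,0,-0.02],0],[0.5,[-0.001,0,-0.035],0],[0.5,[-0.001,0,-0.042],0],[0.5,[-0.001,0,-0.045],0],[0.5,[-0.001,0,-0.047],0],[0.5,[-0.001,0,-0.048],0],[0.5,[-0.001,0,-0.048],0]]}}

```text
clock: 7.25
eef_pos: [0.5967, -0.0251, 0.0025]
ee_rot: [[0.058, 0.0, 0.998], [-0.998, -0.0, 0.058], [0.0, -1.0, 0.0]]
ft_force: [-4.9, 0.2, 4.9]
opening: 0.697
```

Request:
{"api": "servo_tool", "payload": {"targets": [[0.12,[0,0,0],0],[0.12,[0,0,0],0],[0.12,[0,0,0],0],[0.12,[0,0,0.04],0],[0.12,[0,0,0.09],0],[0.12,[0,0,0.13],0],[0.12,[0,0,0.13],0]]}}

```text
clock: 7.95
eef_pos: [0.5995, -0.0251, 0.1372]
ee_rot: [[0.058, 0.009, 0.998], [-0.998, 0.0, 0.058], [0.0, -1.0, 0.009]]
ft_force: [0.1, -0.6, -0.5]
opening: 0.879
```

Run:
```python
from h import *
o=ctrl.observe();p=o['eef_pos'];print(o['clock'],p,o['opening'],o['ft_force'],o['joint_pos'])
im,d,W=cloud('wrist','w5.png')
a=.057;ax=np.array([np.cos(a),np.sin(a)]);ay=np.array([-np.sin(a),np.cos(a)]);O=np.array([.593,.050])
L=np.dstack([(W[...,:2]-O)@ax,(W[...,:2]-O)@ay,W[...,2]])*1000
T=L[(abs(L[...,2]-72)<4)&(abs(L[...,0])<45)&(L[...,1]<0)&(L[...,1]>-150)];print(np.median(T[:,2]),cv2.minAreaRect(T[:,:2].astype(np.float32)))
np.savez('pics/w5.npz',L=L,im=im)
```

```text
7.95 [ 0.59948451 -0.02507573  0.13722896] 0.8786299148153645 [ 0.13161228 -0.56685464 -0.47267939] [-0.05347263  0.43487653  0.0567561   1.74797448 -0.0294456   0.95100959
  0.07283515]
72.23737473323322 ((0.7531490325927734, -74.61782836914062), (60.21654510498047, 119.52256774902344), 0.12903514504432678)
```

View pics/w5.png

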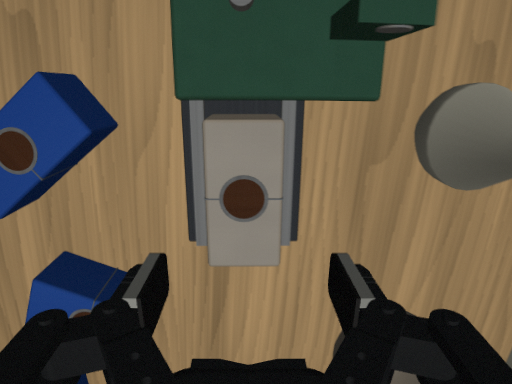

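Mould is in the channel: x +0.8, y −74.6 mm, top z 72, aligned. Before pushing I'll check whether a physical wrist-camera body exists and the finger profile.

Run:
```python
from h import *
im,d,W=cloud('side','d5.png'); 
c=ctrl.calibration('wrist');C=-np.array(c['R']).T@np.array(c['t']);o=ctrl.observe();print('cam',C,o['eef_pos'],o['clock'])
u=proj('side',[C,o['eef_pos'],o['eef_pos']+[0,0,.031]]);print(u)
x,y=u[0];x0,y0=int(x)-60,int(y)-50
cv2.imwrite('pics/d5c.png',cv2.resize(im[max(y0,0):y0+120,x0:x0+130,::-1],None,fx=5,fy=5));print(u-[x0,y0])
S=W.reshape(-1,3);S=S[np.isfinite(S[:,0])]
p=o['eef_pos']
# max y of robot points by height
for a in np.arange(.02,.30,.02):
    Q=S[(S[:,2]>p[2]+a)&(S[:,2]<p[2]+a+.02)&(abs(S[:,0]-p[0])<.1)&(S[:,1]<p[1]+.12)&(S[:,1]>p[1]-.1)]
    if len(Q):print(round(a,2),len(Q),'x',np.round(np.percentile(Q[:,0]-p[0],[2,98]),3),'y',np.round(np.percentile(Q[:,1]-p[1],[2,50,98]),3))
```

```text
cam [0.59271745 0.05514006 0.30500262] [ 0.59699977 -0.02497114  0.13236833] 8.05
[[241.63782371 175.06323107]
 [245.59919383 208.25947133]
 [245.61656293 200.46947303]]
[[60.63782371 50.06323107]
 [64.59919383 83.25947133]
 [64.61656293 75.46947303]]
0.02 7 x [0.066 0.076] y [0.113 0.116 0.119]
0.04 39 x [-0.049  0.053] y [0.001 0.01  0.018]
0.06 52 x [-0.049  0.053] y [0.001 0.009 0.018]
0.08 93 x [-0.065  0.068] y [-0.01   0.01   0.021]
0.1 151 x [-0.067  0.07 ] y [-0.013  0.013  0.022]
0.12 217 x [-0.065  0.068] y [0.003 0.013 0.023]
0.14 133 x [-0.064  0.067] y [-0.008  0.01   0.03 ]
0.16 129 x [-0.035  0.037] y [0.009 0.033 0.042]
0.18 140 x [-0.035  0.037] y [0.007 0.033 0.041]
0.2 108 x [-0.036  0.034] y [0.002 0.031 0.045]
0.22 184 x [-0.045  0.043] y [0.009 0.042 0.051]
0.24 187 x [-0.044  0.045] y [0.003 0.042 0.05 ]
0.26 188 x [-0.043  0.04 ] y [0.004 0.042 0.05 ]
0.28 138 x [-0.045  0.035] y [0.007 0.053 0.059]
```

View pics/d5c.png

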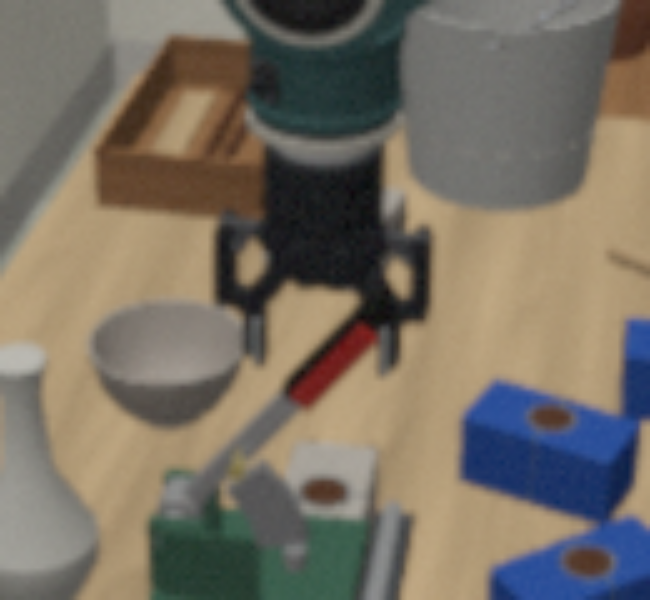

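Run:
```python
import numpy as np
W=np.load('pics/scene0.npz')['W'];S=W[232:263,188:225].reshape(-1,3);S=S[S[:,2]>.03];print(np.percentile(S,[1,99],axis=0))
S=W[255:290,250:280].reshape(-1,3);S=S[S[:,2]>.03];print(np.percentile(S,[1,99],axis=0))
```

```text
[[ 0.69818019 -0.26268456  0.03123201]
 [ 0.81593834 -0.14507907  0.07141516]]
[[ 0.75841621 -0.01119451  0.03584283]
 [ 0.83152694  0.07206466  0.19454704]]
```

The side view shows no camera housing at the wrist camera's spot (303,250 in the crop), and the bowl is clear. I'll go behind the mould with the fingers shut.

Request:
{"api": "servo_tool", "payload": {"targets": [[0.5,[0.003,-0.045,0],0],[1,[0.0064,-0.09,0],0],[1,[0.0064,-0.09,-0.03],0],[1,[0.0064,-0.09,-0.07],0],[1,[0.0064,-0.09,-0.1],0],[1,[0.0064,-0.09,-0.108],0],[1,[0.0064,-0.09,-0.108],0],[1,[0.0064,-0.09,-0.108],0],[1,[0.0064,-0.09,-0.108],0]]}}

```text
clock: 8.95
eef_pos: [0.6038, -0.1151, 0.0249]
ee_rot: [[0.058, 0.002, 0.998], [-0.998, -0.0, 0.058], [0.0, -1.0, 0.002]]
ft_force: [-0.8, 0.1, 0.1]
opening: 0.001
```

Run:
```python
from h import *
o=ctrl.observe();print(o['clock'],o['eef_pos'],o['opening'],o['ft_force'])
im,d,W=cloud('wrist','w6.png')
c=o['eef_pos']
print([(v,u,W[v,u].round(3)-c) for v,u in ((240,240),(250,245),(255,240),(265,240),(280,240))])
im,d,W=cloud('side','d6.png')
```

```text
8.95 [ 0.60382191 -0.11510525  0.02489081] 0.0012554346826825441 [-0.8468098   0.13374189  0.1229276 ]
[(240, 240, array([-0.00382191, -0.01489475, -0.02389081])), (250, 245, array([-0.00082191,  0.01210525,  0.04110919])), (255, 240, array([-0.00382191,  0.01110525,  0.04410919])), (265, 240, array([-0.00282191,  0.01210525,  0.05410919])), (280, 240, array([-0.00282191,  0.01110525,  0.06410919]))]
```

View pics/w6.png

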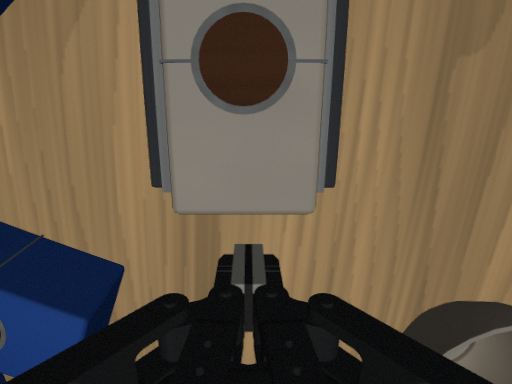

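View pics/d6.png

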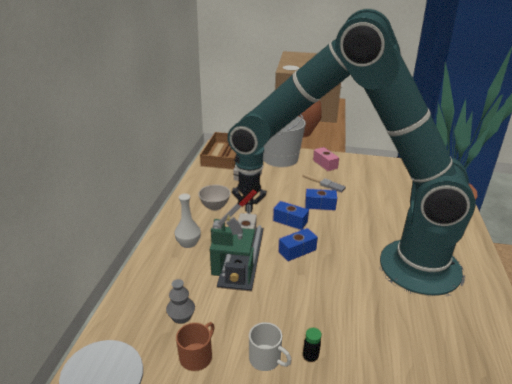

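Request:
{"api": "servo_tool", "payload": {"targets": [[1,[-0.0006,0.01,0],0],[1,[-0.001,0.017,0],0],[1,[-0.0013,0.022,0],0],[1,[-0.0018,0.032,0],0],[1,[-0.0024,0.042,0],0],[1,[-0.003,0.052,0],0],[1,[-0.0035,0.062,0],0],[1,[-0.0041,0.072,0],0],[1,[-0.0047,0.082,0],0],[1,[-0.0052,0.09,0],0]]}}

```text
clock: 10.05
eef_pos: [0.5979, -0.025, 0.0237]
ee_rot: [[0.058, 0.001, 0.998], [-0.998, -0.001, 0.058], [0.001, -1.0, 0.001]]
ft_force: [-0.2, -6.4, 3.8]
opening: 0.001
```

Request:
{"api": "servo_tool", "payload": {"targets": [[1,[-0.0003,0.006,0],0],[1,[-0.0007,0.012,0],0],[1,[-0.001,0.018,0],0],[1,[-0.0013,0.023,0],0],[1,[-0.0014,0.025,0],0],[1,[-0.0014,0.025,0],0]]}}

```text
clock: 10.65
eef_pos: [0.5965, 0.0001, 0.0236]
ee_rot: [[0.058, 0.0, 0.998], [-0.998, -0.0, 0.058], [0.001, -1.0, 0.0]]
ft_force: [1.0, -2.6, 2.9]
opening: 0.001
```

```bash
cat > st.py <<'E'
from h import *
a=.057;ax=np.array([np.cos(a),np.sin(a)]);ay=np.array([-np.sin(a),np.cos(a)]);O=np.array([.593,.050])
o=ctrl.observe();p=o['eef_pos'];f=o['ft_force']
print(o['clock'],'clampxy',((p[:2]-O)@ax*1e3).round(2),((p[:2]-O)@ay*1e3).round(2),p.round(4),'F x,y',(f[:2]@ax).round(2),(f[:2]@ay).round(2),f[2].round(2))
E
python3 st.py
python3 - <<'E'
from h import *
cloud('wrist','w7.png')
cloud('side','d7.png')
E
```

```text
10.65 clampxy 0.62 -49.97 [5.965e-01 1.000e-04 2.360e-02] F x,y 0.8 -2.68 2.86
```

View pics/w7.png

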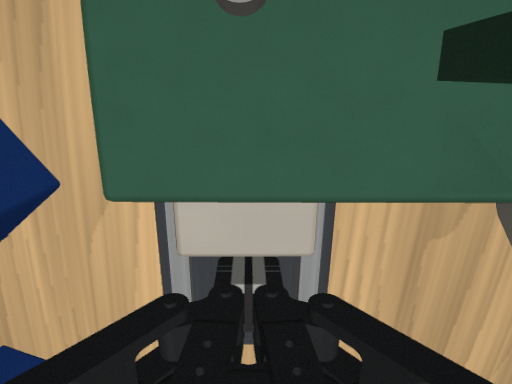

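View pics/d7.png

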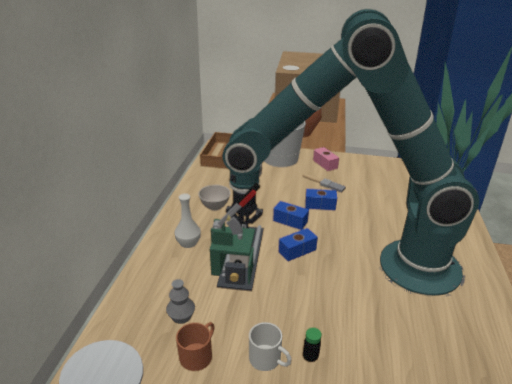

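Mould tracks straight into the mouth; head edge at row 202 and mould rear at row 256. Now I'll feel for the buffer at about 1 mm per row.

Request:
{"api": "servo_tool", "payload": {"targets": [[1,[0,0.001,0],0],[1,[-0.0001,0.002,0],0],[1,[-0.0001,0.003,0],0],[1,[-0.0002,0.004,0],0],[1,[-0.0003,0.005,0],0],[1,[-0.0003,0.006,0],0]]}}

```text
clock: 11.35
eef_pos: [0.5961, 0.0052, 0.0235]
ee_rot: [[0.057, 0.0, 0.998], [-0.998, -0.001, 0.057], [0.001, -1.0, 0.0]]
ft_force: [1.2, -7.2, 3.5]
opening: 0.003
```

Request:
{"api": "servo_tool", "payload": {"targets": [[1,[0,0.001,0],0],[1,[-0.0001,0.002,0],0],[1,[-0.0001,0.003,0],0]]}}

```text
clock: 11.65
eef_pos: [0.596, 0.0082, 0.0235]
ee_rot: [[0.057, 0.0, 0.998], [-0.998, -0.001, 0.057], [0.001, -1.0, 0.0]]
ft_force: [-0.7, -6.6, 4.0]
opening: -0.004
```

Request:
{"api": "servo_tool", "payload": {"targets": [[1,[0,0.001,0],0],[1,[-0.0001,0.002,0],0],[1,[-0.0001,0.003,0],0]]}}

```text
clock: 11.95
eef_pos: [0.5959, 0.011, 0.0235]
ee_rot: [[0.057, 0.0, 0.998], [-0.998, -0.001, 0.057], [0.001, -1.0, 0.0]]
ft_force: [0.8, -8.5, 4.2]
opening: 0.001
```

Request:
{"api": "servo_tool", "payload": {"targets": [[1,[0,0.001,0],0],[1,[-0.0001,0.002,0],0]]}}

```text
clock: 12.15
eef_pos: [0.5958, 0.0126, 0.0235]
ee_rot: [[0.057, 0.0, 0.998], [-0.998, -0.001, 0.057], [0.001, -1.0, 0.0]]
ft_force: [1.0, -10.6, 4.2]
opening: 0.003
```

Request:
{"api": "servo_tool", "payload": {"targets": [[1,[0,0.001,0],0],[1,[-0.0001,0.002,0],0]]}}

```text
clock: 12.35
eef_pos: [0.5957, 0.0143, 0.0235]
ee_rot: [[0.057, 0.0, 0.998], [-0.998, -0.002, 0.057], [0.002, -1.0, 0.0]]
ft_force: [1.0, -12.1, 3.7]
opening: -0.001
```

Force is climbing at about 1 N/mm from a ~6.6 N sliding baseline: buffer contact at world y ≈ 0.009, with about 5 mm pressed. Holding there.

Request:
{"api": "servo_tool", "payload": {"targets": [[1,[0,0.0005,0],0],[1,[0,0.0005,0],0],[1,[0,0.0005,0],0],[1,[0,0.0005,0],0],[1,[0,0.0005,0],0]]}}

```text
clock: 12.85
eef_pos: [0.5957, 0.0148, 0.0235]
ee_rot: [[0.057, 0.0, 0.998], [-0.998, -0.002, 0.057], [0.002, -1.0, 0.0]]
ft_force: [0.6, -10.1, 4.4]
opening: 0.004
```

```bash
python3 st.py
python3 - <<'E'
from h import *
cloud('wrist','w8.png')
E
python3 st.py
```

```text
12.85 clampxy 0.68 -35.32 [0.5957 0.0148 0.0235] F x,y 0.05 -10.12 4.43
12.9 clampxy 0.71 -35.35 [0.5957 0.0147 0.0235] F x,y -1.32 -10.66 4.16
```

View pics/w8.png

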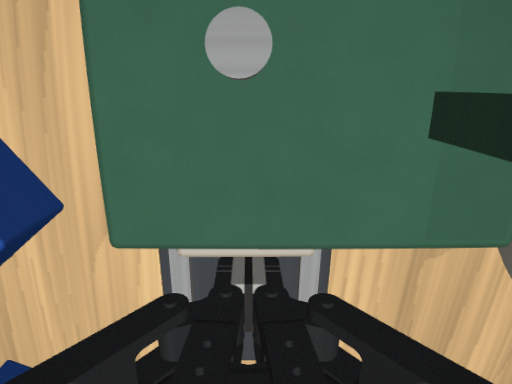

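Request:
{"api": "servo_tool", "payload": {"targets": [[1,[0,-0.0015,0],0],[1,[0.0001,-0.003,0],0],[1,[0.0002,-0.005,0],0],[1,[0.0005,-0.012,0],0],[1,[0.001,-0.025,0],0],[1,[0.002,-0.045,0],0],[1,[0.003,-0.065,0],0],[1,[0.003,-0.065,0.03],0],[1,[0.003,-0.065,0.07],0],[1,[0.003,-0.065,0.11],0]]}}

```text
clock: 13.9
eef_pos: [0.598, -0.0499, 0.1344]
ee_rot: [[0.057, -0.001, 0.998], [-0.998, -0.0, 0.057], [0.0, -1.0, -0.001]]
ft_force: [0.4, 0.1, 0.8]
opening: -0.005
```

```bash
python3 st.py
python3 - <<'E'
from h import *
im,d,W=cloud('wrist','w9.png')
a=.057;ax=np.array([np.cos(a),np.sin(a)]);ay=np.array([-np.sin(a),np.cos(a)]);O=np.array([.593,.050])
def loc(W): return np.dstack([(W[...,:2]-O)@ax,(W[...,:2]-O)@ay,W[...,2]])*1000
L=loc(W)
T=L[(abs(L[...,2]-72)<4)&(abs(L[...,0])<31)&(L[...,1]<0)&(L[...,1]>-60)];print('mould rear',len(T),np.percentile(T[:,1],[1,99]) if len(T) else '')
for n in('side','scene'):
    im,d,W=cloud(n,n+'9.png');L=loc(W);im=im.astype(int)
    near=(abs(L[...,0]+20)<90)&(abs(L[...,1]-60)<40)&(L[...,2]>190)
    red=near&(im[...,0]>100)&(im[...,1]<70);blk=near&(im.max(-1)<50)
    for k,m in(('red',red),('blk',blk)):
        Q=L[m];
        if len(Q)>5:
            print(n,k,len(Q),np.median(Q,0).round(1),np.percentile(Q,[3,97],axis=0).round(1).tolist(), 'phi',np.arctan2(*( [np.median(Q[:,2]-150),np.median(70-Q[:,0])])))
            vx,vy,x0,y0=cv2.fitLine(Q[:,[0,2]].astype(np.float32),cv2.DIST_HUBER,0,.01,.01).ravel();print('  slope phi',np.arctan2(abs(vy),abs(vx)))
E
```

```text
13.9 clampxy -0.69 -100.04 [ 0.598  -0.0499  0.1344] F x,y 0.44 0.03 0.84
mould rear 3185 [-23.65703107  -0.11909819]
side red 74 [-29.1  84.3 279.5] [[-47.6, 73.0, 254.2], [-8.1, 87.4, 299.4]] phi 0.9174828857879427
  slope phi 0.8985047
side blk 58 [-42.4  67.2 302.7] [[-55.2, 57.1, 259.6], [-6.5, 70.7, 312.7]] phi 0.936074235213274
  slope phi 0.84874564
scene blk 69 [-22.9  58.6 282.9] [[-45.8, 54.7, 253.1], [2.4, 63.1, 314.4]] phi 0.9609677106470956
  slope phi 0.9198287
```

View pics/w9.png

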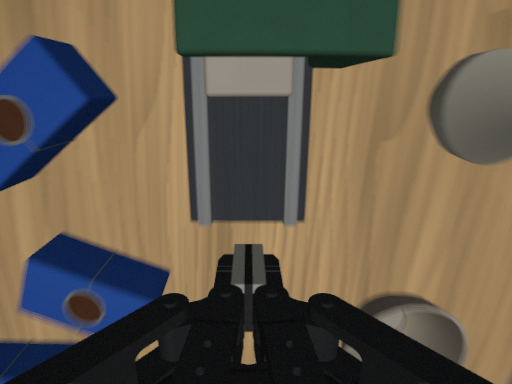

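The mould stays put with its rear at clamp y −23.7, bearing on the buffer. The lever is at φ≈0.94 rad, and the paddle's outer face at y≈84 agrees with the text. Now rise and turn 90° for the lever pinch.

Request:
{"api": "servo_tool", "payload": {"targets": [[1,[0,0,0.03],0.1],[1,[0,0,0.06],0.24],[1,[0,0,0.09],0.38],[0.4,[0,0,0.12],0.52],[0.4,[0,0,0.15],0.66],[0.4,[0,0,0.18],0.8],[0.4,[0,0,0.2],0.94],[0.4,[0,0,0.2],1.08],[0.4,[0,0,0.2],1.22],[0.4,[0,0,0.2],1.36]]}}

```text
clock: 15.05
eef_pos: [0.5983, -0.0494, 0.3323]
ee_rot: [[0.989, -0.001, 0.147], [-0.147, 0.0, 0.989], [-0.001, -1.0, -0.0]]
ft_force: [-0.3, 0.1, -0.8]
opening: 0.599
```

Request:
{"api": "servo_tool", "payload": {"targets": [[0.4,[0,0,0],0.14],[0.4,[-0.006,0.03,0],0.211],[0.4,[-0.013,0.065,0],0.211],[0.4,[-0.02,0.1,0],0.211],[0.4,[-0.027,0.135,0],0.211],[0.4,[-0.033,0.16,0],0.211],[0.4,[-0.033,0.16,0],0.211],[0.4,[-0.033,0.16,0],0.211]]}}

```text
clock: 15.85
eef_pos: [0.5654, 0.1115, 0.3327]
ee_rot: [[0.998, -0.001, -0.059], [0.059, -0.0, 0.998], [-0.001, -1.0, -0.0]]
ft_force: [-0.1, -0.4, 1.2]
opening: 0.599
```

```bash
python3 st.py
python3 - <<'E'
from h import *
a=.057;ax=np.array([np.cos(a),np.sin(a)]);ay=np.array([-np.sin(a),np.cos(a)]);O=np.array([.593,.050])
o=ctrl.observe();print(o['joint_pos'].round(2),o['ee_rot'].round(3).tolist(),o['opening'])
im,d,W=cloud('wrist','w10.png')
L=np.dstack([(W[...,:2]-O)@ax,(W[...,:2]-O)@ay,W[...,2]])*1000
im=im.astype(int)
red=(im[...,0]>100)&(im[...,1]<70)&(L[...,2]>150);Q=L[red];print(len(Q),np.percentile(Q,[2,50,98],axis=0).round(1).tolist())
blk=(im.max(-1)<60)&(L[...,2]>220)&(L[...,2]<o['eef_pos'][2]*1000+30);Q=L[blk];print(len(Q),np.percentile(Q,[2,50,98],axis=0).round(1).tolist())
np.savez('pics/w10.npz',L=L,im=im)
E
```

```text
15.85 clampxy -24.1 62.96 [0.5654 0.1115 0.3327] F x,y -0.14 -0.4 1.15
[-0.04  0.25 -0.25  1.55  0.06  1.35  1.33] [[0.998, -0.001, -0.059], [0.059, -0.0, 0.998], [-0.001, -1.0, -0.0]] 0.5986466773835197
288 [[-51.4, 78.3, 257.9], [-39.7, 80.3, 298.5], [-5.3, 82.6, 304.7]]
1559 [[-59.5, 51.3, 251.3], [-43.5, 59.8, 306.5], [1.8, 68.3, 314.5]]
```

View pics/w10.png

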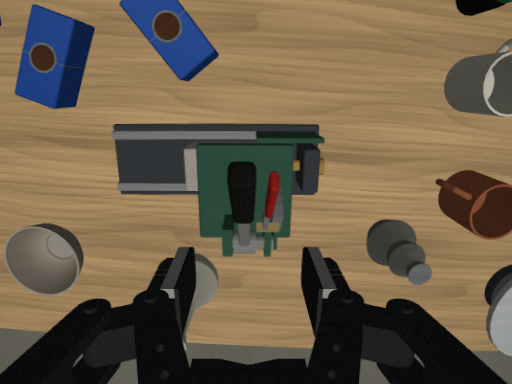

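Wrist view: the black grip is at (242,190) and the red paddle at (272,195), with the open fingers straddling both at columns 190 and 305. Grip y centre measures 59.8 and the paddle about 80. Descending over the grip.

Request:
{"api": "servo_tool", "payload": {"targets": [[0.4,[0,0,-0.03],0],[0.4,[0,0,-0.055],0],[0.4,[0,0,-0.075],0],[0.4,[0,0,-0.09],0],[0.4,[0,0,-0.1],0],[0.4,[0,0,-0.107],0],[0.4,[0,0,-0.107],0]]}}

```text
clock: 16.6
eef_pos: [0.5655, 0.1109, 0.2257]
ee_rot: [[0.998, -0.001, -0.057], [0.057, -0.0, 0.998], [-0.001, -1.0, -0.0]]
ft_force: [0.4, 0.1, -0.3]
opening: 0.601
```

```bash
python3 st.py
python3 - <<'E'
from h import *
cloud('wrist','w11.png')
E
```

```text
16.6 clampxy -24.01 62.4 [0.5655 0.1109 0.2257] F x,y 0.38 0.08 -0.35
```

View pics/w11.png

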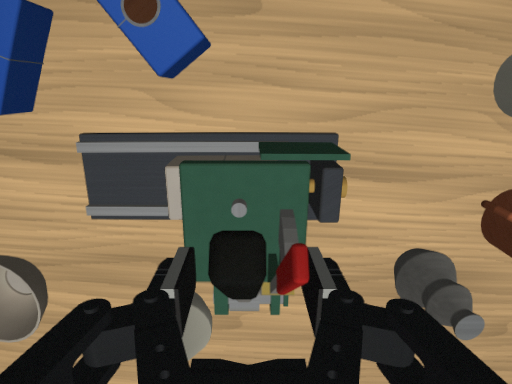

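Request:
{"api": "servo_tool", "payload": {"targets": [[0.55,[0,0,0],0],[0.65,[0,0,0],0],[0.72,[0,0,0],0],[0.8,[0,0,0],0],[0.8,[0,0,0],0],[0.8,[0,0,0],0]], "newtons": 30}}

```text
clock: 17.25
eef_pos: [0.5658, 0.1101, 0.2277]
ee_rot: [[0.998, 0.001, -0.057], [0.057, -0.002, 0.998], [0.001, -1.0, -0.002]]
ft_force: [-6.1, -8.9, 10.7]
opening: 0.265
```

```bash
python3 st.py
python3 - <<'E'
from h import *
cloud('wrist','w12.png')
# arc plan
phi0=.94
for i in range(0,11):
    p=phi0-i*.0955
    dx=-160*(np.cos(p)-np.cos(phi0)); dz=160*(np.sin(p)-np.sin(phi0))
    print(i,round(p,3),'world',np.round([dx*np.cos(.057),dx*np.sin(.057),dz],1))
E
```

```text
17.25 clampxy -23.7 61.55 [0.5658 0.1101 0.2277] F x,y -6.61 -8.51 10.75
0 0.94 world [-0. -0.  0.]
1 0.844 world [-11.9  -0.7  -9.6]
2 0.749 world [-22.8  -1.3 -20.3]
3 0.653 world [-32.6  -1.9 -31.9]
4 0.558 world [-41.3  -2.4 -44.5]
5 0.462 world [-48.7  -2.8 -57.8]
6 0.367 world [-54.9  -3.1 -71.8]
7 0.271 world [-59.7  -3.4 -86.3]
8 0.176 world [ -63.1   -3.6 -101.2]
9 0.08 world [ -65.    -3.7 -116.3]
10 -0.015 world [ -65.5   -3.7 -131.6]
```

View pics/w12.png

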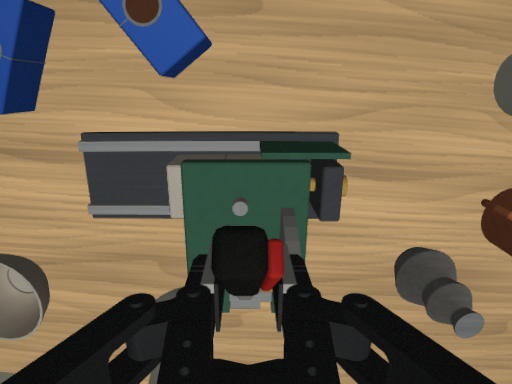

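Fingers closed to 22.5 mm, so the paddle is squeezed against the grip. Swinging down along the arc.

Request:
{"api": "servo_tool", "payload": {"targets": [[0.8,[-0.006,-0.0015,-0.0047],0],[0.8,[-0.0119,-0.0018,-0.0096],0],[0.8,[-0.0175,-0.002,-0.0148],0],[0.8,[-0.0228,-0.0023,-0.0203],0],[0.8,[-0.0279,-0.0026,-0.026],0],[0.8,[-0.0326,-0.0029,-0.0319],0],[0.8,[-0.0326,-0.0029,-0.0319],0]]}}

```text
clock: 18.0
eef_pos: [0.5323, 0.1082, 0.1937]
ee_rot: [[0.998, -0.001, -0.058], [0.058, -0.001, 0.998], [-0.001, -1.0, -0.001]]
ft_force: [0.6, -5.7, -3.1]
opening: 0.264
```

```bash
python3 st.py; python3 -c "
from h import *
print(ctrl.observe()['opening']);cloud('wrist','w13.png')"
```

```text
18.0 clampxy -57.28 61.6 [0.5323 0.1082 0.1937] F x,y 0.26 -5.71 -3.14
0.26401964919558457
```

View pics/w13.png

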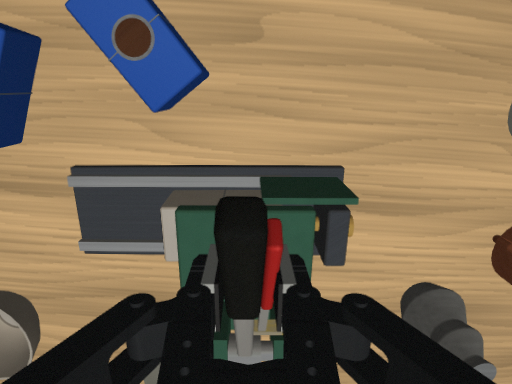

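Request:
{"api": "servo_tool", "payload": {"targets": [[0.8,[-0.0087,-0.001,-0.0126],0],[0.8,[-0.0161,-0.0015,-0.0259],0],[0.8,[-0.0223,-0.0018,-0.0399],0],[0.8,[-0.0271,-0.002,-0.0544],0],[0.8,[-0.0305,-0.0022,-0.0693],0],[0.8,[-0.0324,-0.0023,-0.0844],0],[0.8,[-0.0329,-0.0023,-0.094],0],[0.8,[-0.0329,-0.0023,-0.098],0],[0.8,[-0.0329,-0.0023,-0.098],0],[0.8,[-0.0329,-0.0023,-0.098],0]]}}

```text
clock: 19.05
eef_pos: [0.5019, 0.1065, 0.0984]
ee_rot: [[0.998, 0.003, -0.058], [0.058, 0.0, 0.998], [0.003, -1.0, 0.0]]
ft_force: [-2.1, -6.9, 29.5]
opening: 0.265
```

```bash
cat > lev.py <<'E'
from h import *
import sys
a=.057;ax=np.array([np.cos(a),np.sin(a)]);ay=np.array([-np.sin(a),np.cos(a)]);O=np.array([.593,.050])
print(ctrl.observe()['opening'])
cloud('wrist','w'+sys.argv[1]+'.png')
for n in ('side','scene'):
    im,d,W=cloud(n,n[0]+'v'+sys.argv[1]+'.png');im=im.astype(int)
    L=np.dstack([(W[...,:2]-O)@ax,(W[...,:2]-O)@ay,W[...,2]])*1000
    m=(im[...,0]>90)&(im[...,1]<70)&(im[...,2]<80)&(abs(L[...,0]+60)<110)&(abs(L[...,1]-70)<40)&(L[...,2]>120)
    Q=L[m]
    if len(Q)>5:
        vx,vy,x0,y0=cv2.fitLine(Q[:,[0,2]].astype(np.float32),cv2.DIST_HUBER,0,.01,.01).ravel()
        print(n,len(Q),np.percentile(Q,[5,50,95],axis=0).round(1).tolist(),'phi',np.arctan2(-vy*np.sign(vx),abs(vx)))
E
python3 st.py;python3 lev.py 14
```

```text
19.05 clampxy -87.76 61.62 [0.5019 0.1065 0.0984] F x,y -2.51 -6.81 29.45
0.26464248607825064
side 57 [[-119.4, 68.9, 146.2], [-99.0, 73.0, 152.9], [-56.9, 76.0, 158.1]] phi -0.010893063
scene 26 [[-99.2, 65.9, 152.5], [-81.5, 69.7, 158.3], [-60.9, 74.6, 167.4]] phi -0.0904616
```

View pics/w14.png

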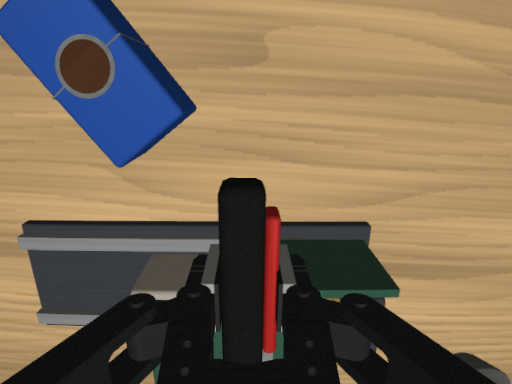

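View pics/sv14.png

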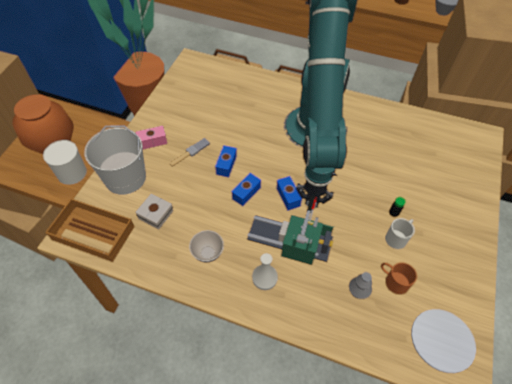

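Lever level (φ≈−0.01, about 29 N against its stop), paddle squeezed. Letting go while held down.

Request:
{"api": "servo_tool", "payload": {"targets": [[0.7,[0,0,0],0],[0.6,[0,0,0],0],[0.5,[0,0,0],0],[0.4,[0,0,0],0],[0.4,[0,0,0],0],[0.4,[0,0,0],0]]}}

```text
clock: 19.8
eef_pos: [0.4999, 0.1063, 0.0963]
ee_rot: [[0.998, -0.0, -0.058], [0.058, -0.0, 0.998], [-0.0, -1.0, -0.0]]
ft_force: [-0.4, 0.3, -0.6]
opening: 0.598
```

```bash
python3 st.py;python3 lev.py 15
```

```text
19.8 clampxy -89.71 61.52 [0.4999 0.1063 0.0963] F x,y -0.4 0.28 -0.58
0.5982634966927679
side 54 [[-117.8, 78.7, 145.9], [-102.5, 82.8, 153.6], [-57.9, 87.0, 160.7]] phi -0.047459755
```

View pics/w15.png

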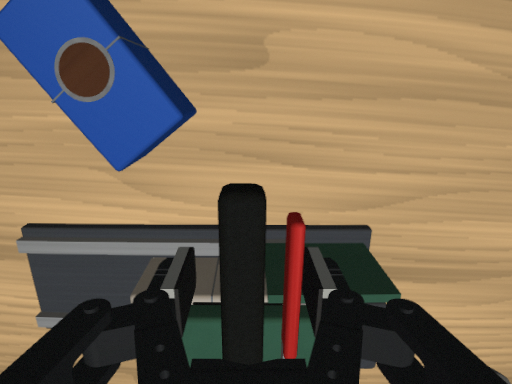

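Paddle has sprung out (y≈83) and the lever stays level. Retreating up.

Request:
{"api": "servo_tool", "payload": {"targets": [[0.35,[0,0.0015,0.005],0],[0.35,[0,0.0015,0.025],0],[0.35,[0,0.0015,0.055],0],[0.35,[0,0.0015,0.095],0],[0.35,[0,0.0015,0.14],0],[0.35,[-0.03,-0.02,0.18],0],[0.35,[-0.06,-0.06,0.2],0],[0.35,[-0.08,-0.1,0.2],0],[0.35,[-0.08,-0.1,0.2],0]]}}

```text
clock: 20.85
eef_pos: [0.4183, 0.0021, 0.298]
ee_rot: [[0.999, 0.002, -0.053], [0.053, -0.001, 0.999], [0.002, -1.0, -0.001]]
ft_force: [0.2, 1.4, -0.6]
opening: 0.651
```

```bash
python3 st.py;python3 lev.py 16
python3 - <<'E'
from h import *
for n in('side','scene'):
    im,d,W=cloud(n,n+'16.png')
    b=(180,190,280,300) if n=='side' else (230,180,350,270)
    cv2.imwrite('pics/'+n+'16c.png',cv2.resize(im[b[1]:b[3],b[0]:b[2],::-1],None,fx=5,fy=5))
    a=.057;ax=np.array([np.cos(a),np.sin(a)]);ay=np.array([-np.sin(a),np.cos(a)]);O=np.array([.593,.050])
    L=np.dstack([(W[...,:2]-O)@ax,(W[...,:2]-O)@ay,W[...,2]])*1000
    T=L[(abs(L[...,2]-72)<6)&(abs(L[...,0])<25)&(L[...,1]<-3)&(L[...,1]>-60)];print(n,'mould rear',len(T),np.percentile(T[:,1],[3]) if len(T) else '',np.median(T[:,2]) if len(T) else '')
E
```

```text
20.85 clampxy -177.16 -37.89 [0.4183 0.0021 0.298 ] F x,y 0.27 1.36 -0.61
0.651262779343728
side 92 [[-116.1, 77.7, 145.8], [-87.7, 82.2, 153.2], [-60.4, 85.7, 159.0]] phi -0.005836679
side mould rear 0  
scene mould rear 61 [-25.47376232] 72.66126102288328
```

View pics/side16c.png

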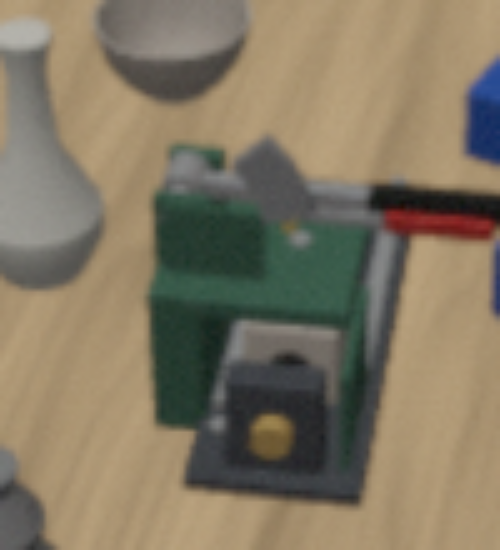

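View pics/scene16c.png

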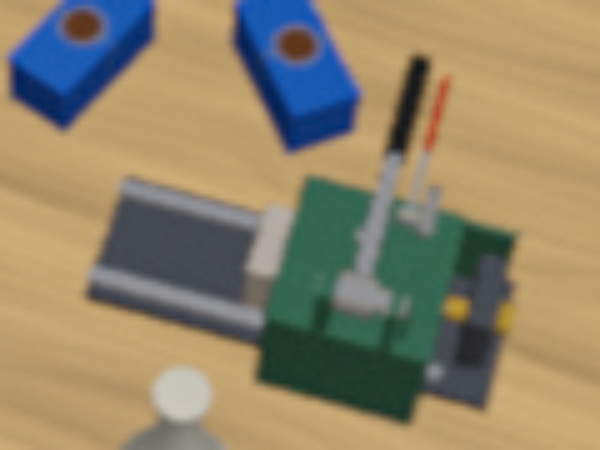

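View pics/w16.png

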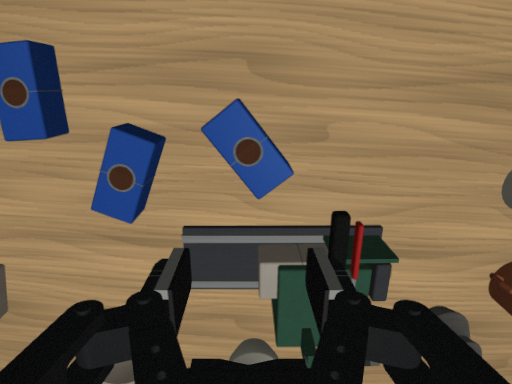

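```bash
python3 -c "
from workcell import ctrl
print(ctrl.finish_job());print(ctrl.observe()['clock'])"
```

```text
the job is handed in; nothing more can be done
None
the job is handed in; nothing more can be done
```

I clamped the mould and handed the job in at about 21 s of robot time. The hand-in gave no verdict.

**What I did:**
- I set the mould upright in the channel and pushed it in with shut fingers.
- The push force rose from about 6.6 N of sliding friction to about 12 N, at about 1 N/mm. I took that as roughly 5 mm pressed into the buffer.
- I then pinched grip and paddle, swung the lever down to its stop and let go.

**Last checks:**
- **Lever and paddle:** the lever reads level (about −0.006 rad), and the paddle's outer face is back at about 84 mm in clamp y, so it has sprung out.
- **Mould:** its rear end stands about 24–25 mm outside the mouth, top at 72 mm. That is within 1–2 mm of where the push left it.
- **Surroundings:** no other pots or tools looked moved in the last views, and the arm is well clear.

**What disagreed or went unmeasured:**
- **Fingertip offset:** the fingertips sit about 31 mm (shut) to 44 mm (open) behind the reported tool point. My first grasp therefore closed just above the mould without touching it, and I allowed for the offset after that.
- **Final contact forces:** I could not read the buffer and jaw forces at the end. I inferred them from the mould staying put and the lever position.
- **Pin lock:** I did not test it by pulling on the lever.

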